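# Drip pan under the oil drum's filling head

### The job

At this oil refill stall, slide the shallow drip pan under the low filling head of the drum until the middle of the pan is straight below the head, the pan lying flat on the table and its handle pointing straight out, away from the drum. Do not bump the filler hard, and leave the deep pan, which is too tall to fit, where it stands.

Things in the scene. Friction and masses are not known exactly. Their poses are not given: they have to be found in the camera images.
- drip_pan: Shallow open aluminium pan, 140 (its x) x 100 mm (y), rim 28 mm high, 4 mm walls, about 0.25 kg, standing on the table. Its handle is an upright fin out of the middle of the -x end: x from -68 to -142 mm, 12 mm thick across y, 3 to 60 mm above the underside; best pinched across y near x = -115 mm. Origin: centre of the pan's underside (handle not counted); z up.
- deep_pan: Bystander of the same outline and fin handle but 70 mm deep, fin 80 mm high: too tall for the filling head. Must stay where it is. Origin and axes as for the shallow pan. The two pans stand side by side; either may be the one nearer the robot.
- filler: Fixed filler: dark steel drum, 220 mm across, top at 360 mm, on a blue crate; a brass pipe runs out level at 135 mm height, then down to the filling head. Origin: on the table straight below the head's centre. +x points level from head to drum (drum axis 250 mm away, 260 mm square crate from 120 mm on). The pan goes in along +x and ends with its x along this x, handle to -x.
- filling_head (a point): Centre of the underside of the filling head, a flat steel disc of 70 mm diameter and 20 mm thick: 44 mm above the table, so the shallow pan's rim passes 16 mm below it.
There are look-alikes about, which are no part of the job. What is shaped like the drip_pan but orange is not meant.

How it is judged:
By the outcome, as a careful person would: the job done as asked, in the order asked, and still so for the second after the job is handed in, with the robot touching nothing.
It also fails if it takes over 45 s, if anything falls off the work surface, if the arm or the gripper's body presses on something with over 40 N, if the wrist force passes 120 N, or if a joint passes its speed limit or range.

### The arm

A 6-joint arm with a two-finger parallel gripper is mounted at the origin on the work surface. World frame = base frame: x ahead of the robot, y to its left, z up, the work surface at z = 0. Lengths are in mm, angles in degrees, forces in N, time in s.
With the tool pointing down it reaches from about 325 to 925 mm from the base axis. Payload 3.1 kg.
Tool frame: the origin (TCP) lies at the very end of the fingers, on their centre line; the grasp point (between the pads) lies grasp_offset behind it (grasp_offset is the distance from the TCP to the grasp point, in mm); z points along the fingers, x is the direction in which the jaws open and shut, and the axes are right-handed (so a half turn about z gives the same grasp; the last joint's range is limited). The gripper opens to 85 mm and grips with 20 to 120 N. Pads are 22 mm wide; open, the fingers measure 114 mm over their backs; the gripper's body (76 mm by 85 mm) begins 54 mm behind the grasp point. The pads swing forward as they close: fully open they stand 13 mm farther back than shut.
Start: joints at [-78.449, 12.427, 92.441, -0, 75.132, -6.429], TCP at [192.943, -594.485, 231.3] pointing down, gripper open.
Joint ranges: [-157.48, 157.48], [-44.54, 120.13], [17.64, 146.25], [-64.5, 244.5], [7.68, 150.69], [-147.95, 147.95]. Speed limits (degrees/s): [159.86, 159.86, 180, 180, 180, 180].

### API

Orientations are given as [roll, pitch, yaw] about the fixed x, y, z axes, in that order (R = Rz(yaw) Ry(pitch) Rx(roll)).
In Python, from station import * gives the robot as it stands. Calls block until the motion is done:
- goto(position, orientation): joint-space move of the TCP to a pose.
- move_l(position, attitude=None, speed=150): straight line of the TCP; attitude=None keeps the orientation; speed is the mean speed in mm/s.
- move_j(angles): joint-space move.
- grip(opening, squeeze=None): finger opening in mm; squeeze is the grip in N (None keeps the last); returns when the fingers have stopped.
- wait(seconds).
- solve_ik(position, orientation): joint angles nearest the present ones, or None.
- get_obs(): the state.
- get_image(name): name is "scene" or "top" or "wrist"; returns the picture (400x640x3 uint8, red, green, blue); there is no depth.
- get_calibration(name): a dict with "fx", "fy", "cx", "cy" (pixels), "R" (3x3) and "t" (3): a world point X has camera coordinates R X + t; the wrist camera has in their place "mount" (4x4, takes a point from camera to tool coordinates, whose origin is the TCP and whose axes are the tool frame's). Camera axes: x right, y down, z forward; pixel columns grow to the right and rows downward; lengths in mm; the calibration is good to about 2 mm. A picture is of the moment at which its call begins: read the wrist's pose just before it. get_calibration takes no time and is no camera call.
A pose or a line that the arm cannot do raises Unreachable and nothing moves.
- sign_off(): hands the job in, once; it reports no verdict.
Trained networks look in the newest picture that a camera, given by its name, has taken for a name from the list of things; names that differ only in an ending like _2 or _b are one class to them, and where a whole thing is asked for, a point or a joint stands for the part that bears it (a point fixed in the world has none). Each returns a list of dicts, best first, with "score" (0 to 1); they miss things now and then, are a little off and sometimes report something else, mostly with a low value. They report only what shows in the picture. A call takes as long as a camera call. They do not tell look-alikes from the thing itself.
- spot_in(name, camera): "extent" ([centre column, centre row, width, height] in pixels, round what is visible of it).
- regions_of(name, camera): "region" (400x640 bool, what is visible of it) and "extent" ([centre column, centre row, width, height] in pixels, round what is visible of it).
The state is a dict: "t": time; "joint_pos": joint angles; "qvel": joint speeds; "effort": joint torques, N m; "tcp_pos": TCP position; "ee_rot": TCP orientation; "wrist_force": force on the tool from outside, world axes, zero at the start; "moment": the same for the moment, N m; "grip_width": finger opening in mm.
Only numpy, scipy, OpenCV 4.12 (cv2) and the standard library are available. Lean on these libraries where they do the work, as an engineer would, in place of code of your own. Each camera call takes 0.05 s, during which the arm holds its last target.

## Working session

There is one attempt and no reset: what is moved stays moved. The work goes in short steps, each a Python script; the robot and the scene stay as the last script left them, time stands still between calls to the robot, and variables do not carry over. Pictures are saved under pics/ and viewed, and the job is handed in when it is done.

```bash
mkdir -p pics; ls
python3 - <<'E'
from station import *
import cv2,numpy as np
np.set_printoptions(precision=2,suppress=True)
for c in ("scene","top"):
    im=get_image(c); cv2.imwrite(f"pics/{c}0.png",im[:,:,::-1])
    for n in ("drip_pan","deep_pan","filler","filling_head"):
        try:
            for d in regions_of(n,c): print(c,n,round(d["score"],2),np.array(d["extent"]),d["region"].sum())
        except Exception as e: print(c,n,e)
    print(get_calibration(c))
print(get_calibration("wrist")); o=get_obs(); print(o)
try: print(grasp_offset)
except Exception as e: print(e)
E
```

```text
pics
scene drip_pan 0.85 [222.7 237.4  76.4  59.5] 2104
scene drip_pan 0.64 [278.1 121.9  48.4  58. ] 1476
scene deep_pan 0.75 [285.4 187.1  50.8  67.9] 2205
scene filler 0.73 [481.9 329.7 232.7 140.6] 23789
scene filling_head 0.7 [480.3 329.  227.4 142. ] 23704
{'fx': 399.9033689063222, 'fy': 399.9033689063222, 'cx': 318.2175217138527, 'cy': 207.6209896591986, 'R': array([[-0.64,  0.77, -0.01],
       [ 0.65,  0.54, -0.54],
       [-0.41, -0.35, -0.84]]), 't': array([ 304.06, -199.38, 1306.47])}
top drip_pan 0.93 [381.7 120.5  77.4  46.4] 2143
top drip_pan 0.91 [443.  275.5  44.6  82. ] 2220
top filler 0.97 [130.4 152.8 210.  130. ] 16555
top filling_head 0.59 [132.2 149.8 211.9 133.4] 16583
top filling_head 0.35 [381.1 120.8  80.1  45.7] 2135
{'fx': 493.3142894352472, 'fy': 493.3142894352472, 'cx': 317.6508688402686, 'cy': 197.27210896336248, 'R': array([[-0.01, -1.  ,  0.01],
       [-1.  ,  0.01, -0.09],
       [ 0.09, -0.01, -1.  ]]), 't': array([ -49.59,  414.54, 1357.8 ])}
{'fx': 330.9248045041865, 'fy': 330.9248045041865, 'cx': 320.3546142140889, 'cy': 192.85385244171044, 'mount': array([[   1.  ,    0.  ,   -0.  ,   -0.29],
       [  -0.  ,    0.95,    0.31,  -80.39],
       [   0.  ,   -0.31,    0.95, -142.84],
       [   0.  ,    0.  ,    0.  ,    1.  ]])}
{'t': 0.5, 'joint_pos': array([-78.45,  12.43,  92.44,  -0.  ,  75.13,  -6.43]), 'qvel': array([-0.1 , -0.07,  0.01,  0.03, -0.05, -0.11]), 'effort': array([  0.  , -39.64, -30.38,  -0.  ,   0.  ,  -0.  ]), 'tcp_pos': array([ 192.93, -594.47,  231.26]), 'ee_rot': array([-180.  ,    0.  ,  -72.02]), 'wrist_force': array([-0.22, -0.55,  0.23]), 'moment': array([-0.  , -0.01, -0.  ]), 'grip_width': 84.91897860319132}
18.700000000000003
```

View pics/scene0.png

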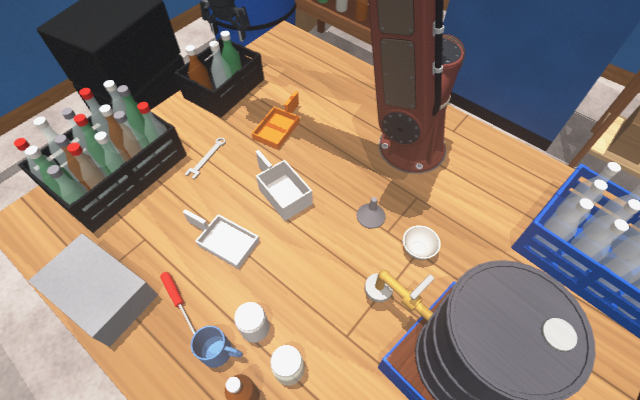

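View pics/top0.png

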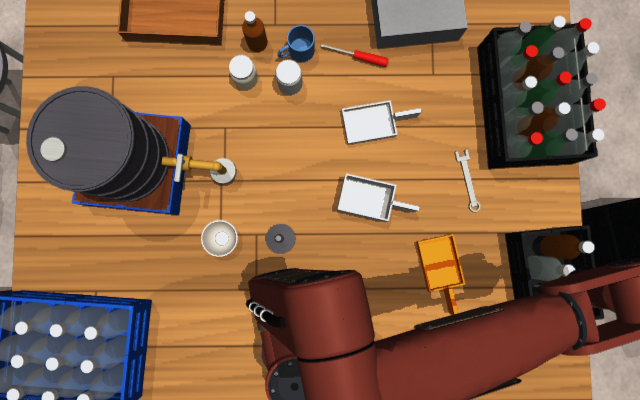

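The top view shows the shallow pan at about (370,122), the deep pan at (365,198), and the head at (223,171). The orange look-alike is at (440,265). Next I'll make rough measurements and zoomed crops.

```bash
cat > h.py <<'E'
import numpy as np, cv2
from station import *
np.set_printoptions(precision=2,suppress=True)
def cam(c,obs=None):
    k=get_calibration(c); K=np.array([[k["fx"],0,k["cx"]],[0,k["fy"],k["cy"]],[0,0,1]])
    if "R" in k: return K,np.array(k["R"]),np.array(k["t"])
    from scipy.spatial.transform import Rotation as Ro
    Rw=Ro.from_euler("xyz",obs["ee_rot"],degrees=True).as_matrix(); p=np.array(obs["tcp_pos"])
    M=np.array(k["mount"]); Rc=Rw@M[:3,:3]; pc=Rw@M[:3,3]+p
    return K,Rc.T,-Rc.T@pc
def onplane(C,uv,z):
    K,R,t=C; d=R.T@np.linalg.inv(K)@np.array([uv[0],uv[1],1.]); o=-R.T@t
    return o+d*(z-o[2])/d[2]
def proj(C,X):
    K,R,t=C; x=K@(R@np.asarray(X,float)+t); return x[:2]/x[2]
def tri(views):
    A=[];b=[]
    for C,uv in views:
        K,R,t=C; d=R.T@np.linalg.inv(K)@np.array([uv[0],uv[1],1.]); d/=np.linalg.norm(d); o=-R.T@t
        P=np.eye(3)-np.outer(d,d); A.append(P); b.append(P@o)
    A=np.vstack(A); b=np.hstack(b); x=np.linalg.lstsq(A,b,rcond=None)[0]
    return x, np.linalg.norm(A@x-b)
def crop(im,x,y,w,h,s,name):
    c=im[y:y+h,x:x+w]; cv2.imwrite(name,cv2.resize(c,None,fx=s,fy=s,interpolation=cv2.INTER_CUBIC))
E
python3 - <<'E'
from h import *
T=cam("top");S=cam("scene")
for n,a,b in (("pan",(370,122),(227,241)),("head",(223,172),(379,288)),("deep",(366,198),(285,190))): print(n,tri([(T,a),(S,b)]),onplane(T,a,20))
im=cv2.imread("pics/top0.png"); crop(im,330,80,100,70,8,"pics/t_pan.png"); crop(im,150,120,100,75,8,"pics/t_head.png")
im=cv2.imread("pics/scene0.png"); crop(im,175,200,100,75,8,"pics/s_pan.png"); crop(im,350,255,100,75,8,"pics/s_head.png")
for c,r in (("pan",(420,113)),): print(onplane(T,r,60))
E
```

```text
pan (array([ 628.45, -202.55,    9.81]), np.float64(2.4815478250873406)) [ 627.15 -202.7    20.  ]
head (array([483.07, 207.18,  46.64]), np.float64(0.509760593433905)) [487.15 211.85  20.  ]
deep (array([ 408.43, -184.44,   32.48]), np.float64(3.456152738410914)) [ 411.07 -187.7    20.  ]
[ 641.56 -336.42   60.  ]
```

View pics/t_pan.png

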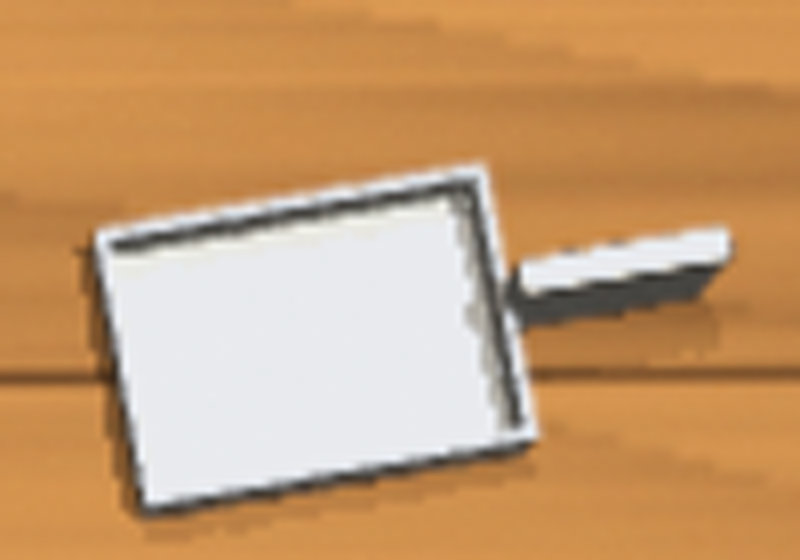

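View pics/t_head.png

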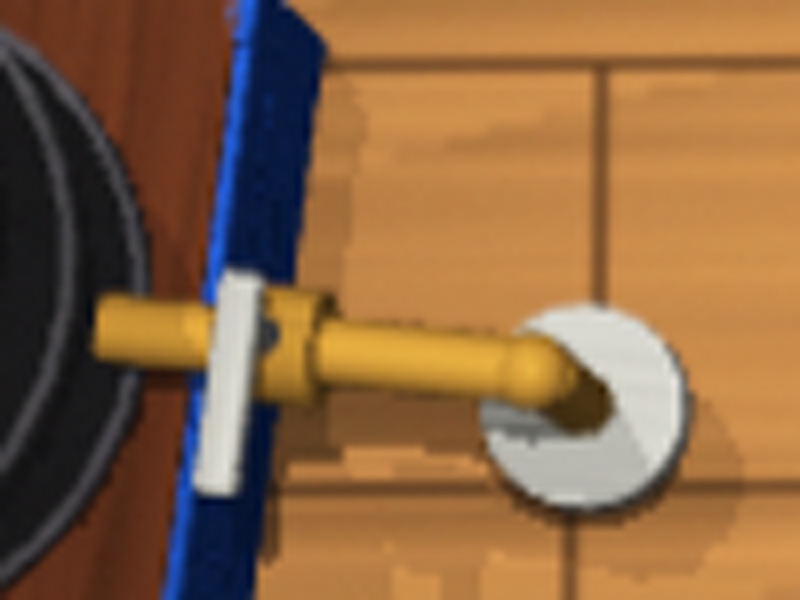

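View pics/s_pan.png

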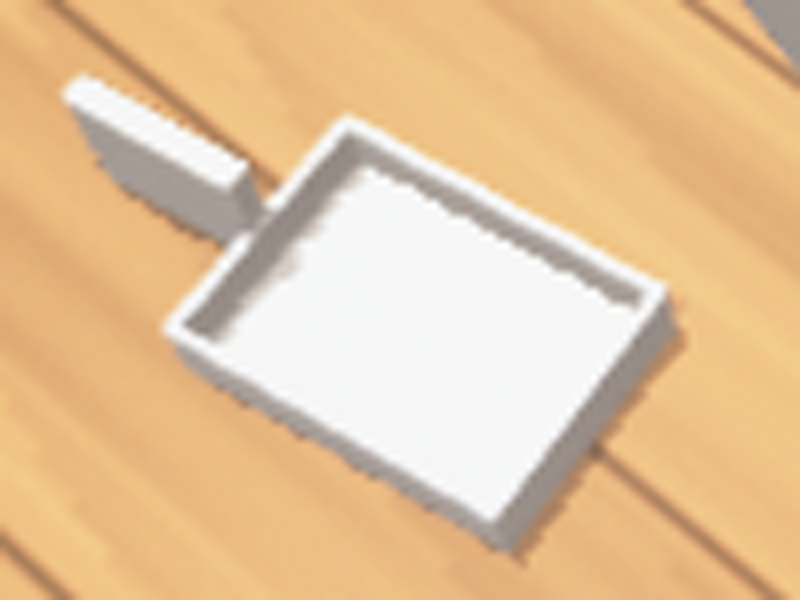

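View pics/s_head.png

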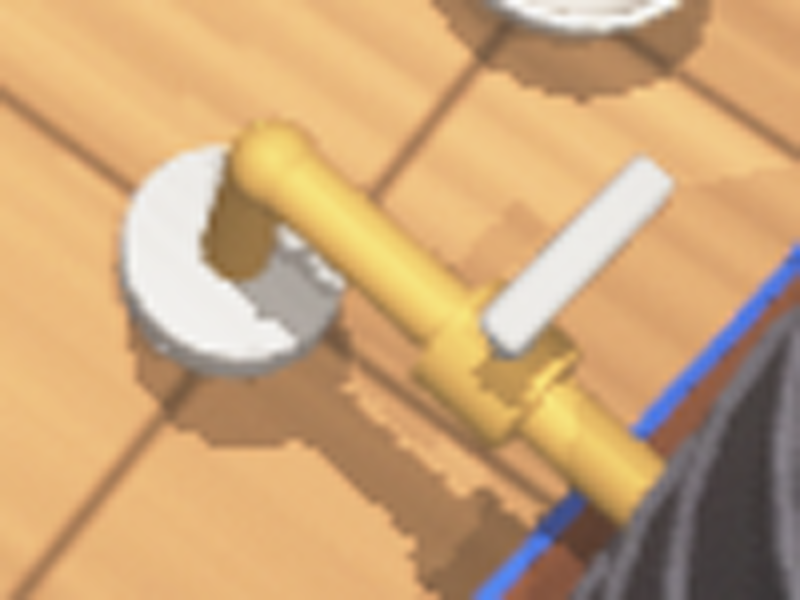

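Run:
```python
from h import *
T=cam("top");S=cam("scene")
f=lambda c,o:((c[0]+.5)/8-.5+o[0],(c[1]+.5)/8-.5+o[1])
tp=(330,80);sp=(175,200);th=(150,120);sh=(350,255)
P={}
for n,a,b in (("TL",(97,232),(500,530)),("TR",(487,165),(165,328)),("BR",(535,438),(345,116)),("BL",(145,512),(667,288)),
  ("hE",(729,243),(73,85)),("hS",(521,277),(240,174))):
    x,e=tri([(T,f(a,tp)),(S,f(b,sp))]); P[n]=x; print(n,x,e, onplane(T,f(a,tp),60 if n[0]=="h" else 28),onplane(S,f(b,sp),60 if n[0]=="h" else 28))
c=(P["TL"]+P["TR"]+P["BR"]+P["BL"])/4; print("c",c)
for v in (P["TL"]-P["TR"],P["BL"]-P["BR"],P["hS"]-P["hE"]): print(np.degrees(np.arctan2(v[1],v[0])),np.linalg.norm(v))
print("head",tri([(T,f((588,402),th)),(S,f((233,255),sh))]),onplane(T,f((588,402),th),64),onplane(S,f((233,255),sh),64))
# pipe
for o,C,a,b in ((th,T,(530,368),(105,330)),(sh,S,(272,155),(630,495))):
    p=onplane(C,f(a,o),135);q=onplane(C,f(b,o),135);v=q-p;print("pipe",p,q,np.degrees(np.arctan2(v[1],v[0])))
# crate edge near
for a,b in (((230,100),(172,590)),):
    p=onplane(T,f(a,th),60);q=onplane(T,f(b,th),60);v=p-q;print("crate",np.degrees(np.arctan2(v[1],v[0]))+90)
```

```text
TL [ 664.88 -121.44   21.2 ] 2.7143786624415944 [ 664.32 -122.5    28.  ] [ 665.09 -116.68   28.  ]
TR [ 687.1  -260.13   27.49] 1.29711013696858 [ 687.63 -260.73   28.  ] [ 686.63 -259.02   28.  ]
BR [ 589.43 -275.48   27.76] 0.09149424587459164 [ 589.42 -275.49   28.  ] [ 589.46 -275.27   28.  ]
BL [ 564.63 -138.59   26.44] 0.7195565423360777 [ 563.98 -138.09   28.  ] [ 565.39 -138.27   28.  ]
hE [ 650.23 -338.54   58.53] 0.6379421017045359 [ 650.17 -338.55   60.  ] [ 650.29 -337.09   60.  ]
hS [ 637.74 -265.66   60.92] 1.34009619644928 [ 638.68 -266.52   60.  ] [ 636.97 -265.41   60.  ]
c [ 626.51 -198.91   25.72]
99.10236221144096 140.60180733298458
100.26765528266817 139.12200859715782
99.72606484918023 73.9794693834692
head (array([486.47, 205.25,  61.04]), np.float64(1.9305082793365518)) [486.69 203.5   64.  ] [486.91 206.81  64.  ]
pipe [487.11 208.94 135.  ] [500.4  345.47 135.  ] 84.43869817242204
pipe [483.04 207.2  135.  ] [501.99 338.88 135.  ] 81.81168035471079
crate 84.40876631840123
```

```bash
cat >> h.py <<'E'
def u(a): return np.array([np.cos(np.radians(a)),np.sin(np.radians(a)),0])
E
python3 - <<'E'
from h import *
c=np.array([626.5,-199,0]);h=np.array([486.5,205,0]);py=99.8;hy=84
for off in (-90,90):
  for n,p,a in (("pan",c,py),("pre",h-170*u(hy),hy),("fin",h,hy)):
    for z in (22,120):
      print(off,n,z,solve_ik(p-115*u(a)+[0,0,z],[180,0,(a+off+180)%360-180]))
print(solve_ik([600,-150,260],[180,0,-90]),solve_ik(h+[0,-180,230],[180,0,174]),solve_ik(h+[0,-180,230],[180,0,-6]))
E
```

```text
-90 pan 22 [-31.4   35.74  84.87  -0.    59.39 -41.2 ]
-90 pan 120 [-31.4   29.07  83.09  -0.    67.85 -41.2 ]
-90 pre 22 [-18.43  10.23 121.22  -0.    48.55 -12.43]
-90 pre 120 [-18.43   0.04 119.    -0.    60.96 -12.43]
-90 fin 22 [  2.48  12.33 118.63  -0.    49.04   8.48]
-90 fin 120 [  2.48   2.51 116.48  -0.    61.01   8.48]
90 pan 22 [-31.4   35.74  84.87   0.    59.39 138.8 ]
90 pan 120 [-31.4   29.07  83.09   0.    67.85 138.8 ]
90 pre 22 None
90 pre 120 None
90 fin 22 None
90 fin 120 None
[-20.54  10.4   91.7   -0.    77.9   69.46] None [ -5.32  -4.67 110.69  -0.    73.98   0.68]
```

Run:
```python
from h import *
import json
R=[180,0,-6]
V=[]
for i,p in enumerate(([470,110,260],[520,170,260])):
    goto(p,R); o=get_obs(); im=get_image("wrist"); cv2.imwrite(f"pics/wh{i}.png",im[:,:,::-1])
    V.append({k:list(map(float,o[k])) for k in ("tcp_pos","ee_rot")}); 
    C=cam("wrist",o); print(o["t"],o["tcp_pos"],proj(C,[486.5,205,64]),proj(C,[486.5,205,44]))
json.dump(V,open("wh.json","w"))
```

```text
3.175 [470.28 109.37 260.  ] [326.74  66.23] [326.38  67.23]
3.6333 [520.39 170.15 259.54] [283.97 135.06] [285.94 132.33]
```

View pics/wh0.png

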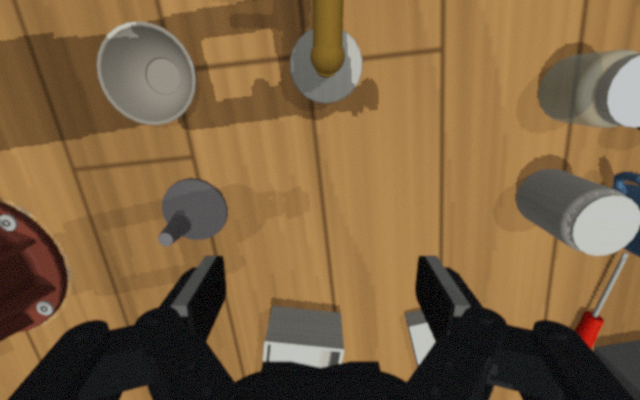

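View pics/wh1.png

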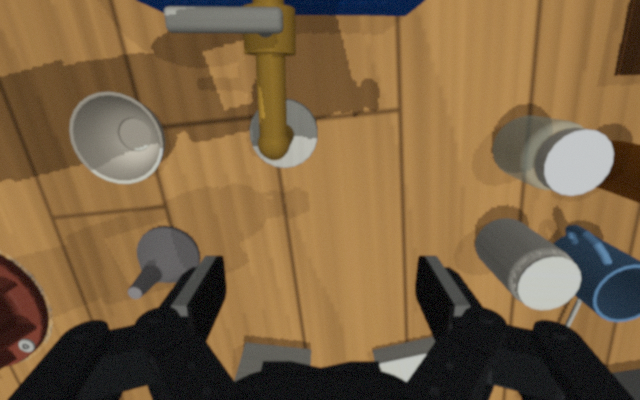

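The head's disc is at about (326,65) in wh0 and (284,133) in wh1, both within 2 px of prediction. I'll refine that with zoomed ellipse overlays.

```bash
cat > ov.py <<'E'
from h import *
import json,sys
x,y,yaw=map(float,sys.argv[1:4])
V=json.load(open("wh.json"))
C=[cam("top"),cam("scene"),cam("wrist",V[0]),cam("wrist",V[1])]
ims=[cv2.imread("pics/"+n) for n in ("top0.png","scene0.png","wh0.png","wh1.png")]
out=[]
for c,im in zip(C,ims):
    q=proj(c,[x,y,60]); w,h=66,49; ox,oy=int(np.clip(q[0]-w/2,0,640-w)),int(np.clip(q[1]-h/2,0,400-h))
    s=6; t=cv2.resize(im[oy:oy+h,ox:ox+w],None,fx=s,fy=s,interpolation=cv2.INTER_CUBIC)
    f=lambda X:((proj(c,X)-[ox,oy]+.5)*s-.5)
    th=np.linspace(0,2*np.pi,80)
    for z,col in ((64,(0,0,255)),(44,(0,160,0))):
        pts=np.array([f([x+35*np.cos(a),y+35*np.sin(a),z]) for a in th])
        cv2.polylines(t,[pts.round().astype(int)],True,col,1)
    d=u(yaw); a=f([x,y,135]); b=f(np.array([x,y,135])+200*d)
    cv2.line(t,tuple(a.round().astype(int)),tuple(b.round().astype(int)),(255,0,255),1); out.append(t)
cv2.imwrite(sys.argv[4],np.vstack([np.hstack(out[:2]),np.hstack(out[2:])]))
E
python3 ov.py 486.5 205 84.3 pics/ov1.png
```

```text
(no output)
```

View pics/ov1.png

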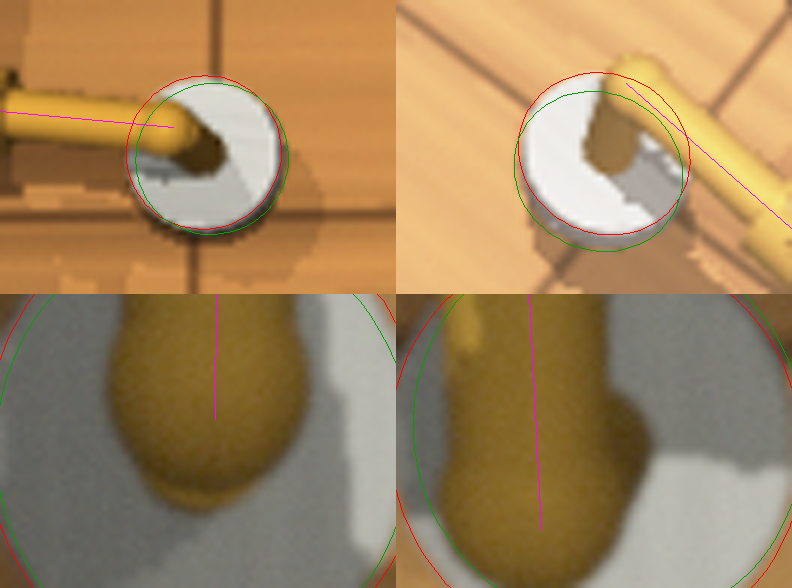

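```bash
sed -i 's/w,h=66,49;/w,h=(66,49) if len(out)<2 else (132,98);/; s/s=6; t/s=396\/\/w; t/' ov.py; python3 ov.py 485.5 205 84.3 pics/ov2.png
```

```text
(no output)
```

View pics/ov2.png

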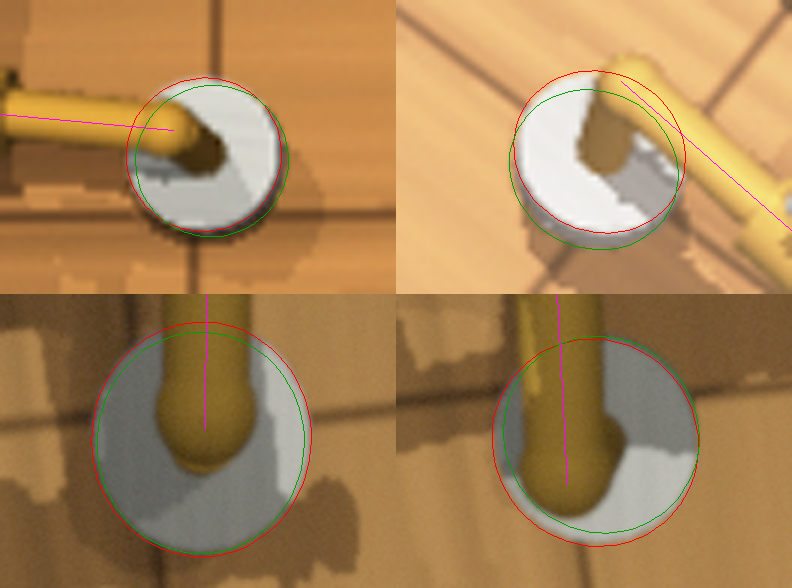

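Head fit: (486.2, 205.5) with yaw about 84.3°. The overlay agrees in all four views to about 1 mm. Now I'll grasp the fin, leaning the tool back 12° so the wrist camera stays clear of the pipe.

```bash
cat >> h.py <<'E'
TAU=12; GX=-120; GZ=42
def gp(c,a,dz=0):
    zt=u(a)*np.sin(np.radians(TAU))-np.array([0,0,np.cos(np.radians(TAU))])
    p=np.array([c[0],c[1],0])+GX*u(a)+[0,0,GZ+dz]+18.7*zt
    return list(map(float,p)),[180+TAU-360,0,a-90]
PAN=(626.5,-199); PY=99.7; HEAD=(486.2,205.5); HY=84.3
E
python3 - <<'E'
from h import *
p,R=gp(PAN,PY,110); goto(p,R); 
o=get_obs(); im=get_image("wrist"); cv2.imwrite("pics/wp.png",im[:,:,::-1]); C=cam("wrist",o)
P=lambda l:proj(C,np.array([*PAN,0])+l[0]*u(PY)+l[1]*u(PY+90)+[0,0,l[2]])
for l in ((-142,6,60),(-142,-6,60),(-70,50,28),(-70,-50,28),(70,50,28),(70,-50,28)):
    q=P(l); cv2.drawMarker(im,tuple(q.round().astype(int).tolist()),(255,0,0),cv2.MARKER_CROSS,8,1)
cv2.imwrite("pics/wpo.png",im[:,:,::-1]); print(o["t"],o["tcp_pos"],p)
E
```

```text
5.5667 [ 646.65 -312.29  134.46] [646.0636474973237, -313.4520518499727, 133.70863986627785]
```

View pics/wpo.png

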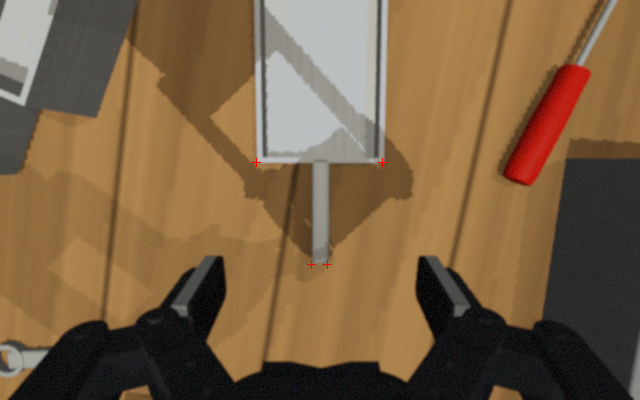

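The fin sits centred between the fingers and the markers match within 1–2 px. Descending and gripping.

Run:
```python
from h import *
p,R=gp(PAN,PY,0); move_l(p,R,speed=90); o=get_obs(); print(o["t"],o["tcp_pos"],p,o["wrist_force"])
grip(5,40); o=get_obs(); print(o["t"],o["tcp_pos"],o["grip_width"],o["wrist_force"],o["moment"])
im=get_image("wrist"); cv2.imwrite("pics/g.png",im[:,:,::-1])
```

```text
6.9917 [ 646.76 -313.9    24.8 ] [646.0636474973237, -313.4520518499727, 23.708639866277835] [-0.23  0.17 -0.25]
7.65 [ 646.22 -313.49   23.82] 11.333483570933321 [-0.01 -0.17 -0.02] [-0.07 -0.04 -0.05]
```

View pics/g.png

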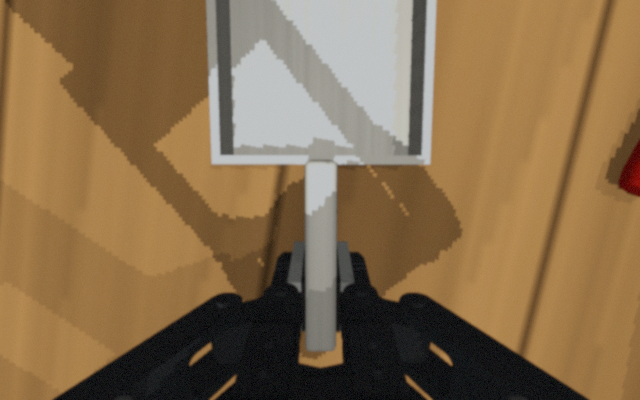

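Fin gripped at 11.3 mm and straight between the pads. Sliding to the pre-insertion point.

Run:
```python
from h import *
pre=np.array([*HEAD])-160*u(HY)[:2]
mid=(np.array(PAN)+pre)/2+[15,0]
for c,a in ((mid,(PY+HY)/2),(pre,HY)):
    p,R=gp(c,a); move_l(p,R,speed=110); o=get_obs(); print(o["t"],o["tcp_pos"],p,o["ee_rot"],o["wrist_force"],o["grip_width"])
wait(0.3);o=get_obs(); print(o["tcp_pos"],o["ee_rot"],o["wrist_force"])
im=get_image("wrist"); cv2.imwrite("pics/p1.png",im[:,:,::-1])
im=get_image("top"); cv2.imwrite("pics/p1t.png",im[:,:,::-1])
```

```text
9.1583 [ 567.24 -192.     23.68] [567.4566721748254, -192.39576465414692, 23.708639866277835] [-167.91    0.06    2.02] [-0.9   2.17  1.91] 11.35153071130596
10.8 [458.6  -69.09  23.68] [458.776620155566, -69.24683466078875, 23.708639866277835] [-167.95    0.06   -5.68] [-0.28  0.34  2.23] 11.576296792434311
[458.6  -69.1   23.65] [-167.97    0.04   -5.69] [-1.23  0.73  1.99]
```

View pics/p1.png

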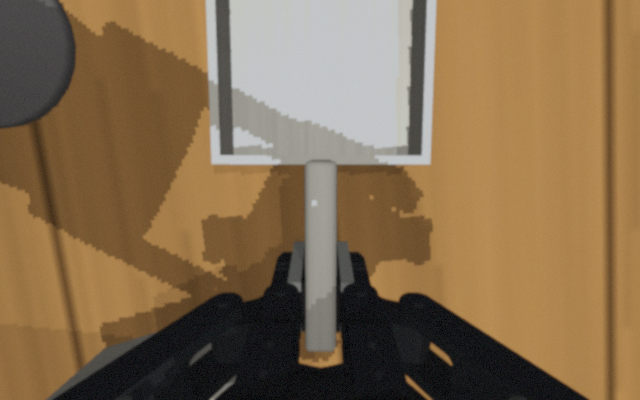

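View pics/p1t.png

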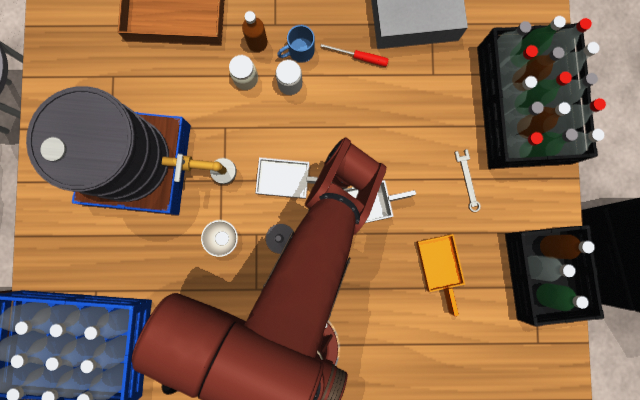

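The wrist view shows the pan held rigidly, but in the top view the deep pan's handle, now at (415,193), may have moved. I'll check that before going further.

Run:
```python
from h import *
im=get_image("scene"); cv2.imwrite("pics/p2s.png",im[:,:,::-1])
a=cv2.imread("pics/top0.png")[160:235,320:430];b=cv2.imread("pics/p1t.png")[160:235,320:430]
c=cv2.imread("pics/scene0.png")[130:240,210:330];d=im[130:240,210:330,::-1]
r=lambda x:cv2.resize(x,(395,290),interpolation=cv2.INTER_CUBIC)
cv2.imwrite("pics/cmp.png",np.vstack([np.hstack([r(a),r(b)]),np.hstack([r(c),r(d)])]))
```

```text
(no output)
```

View pics/cmp.png

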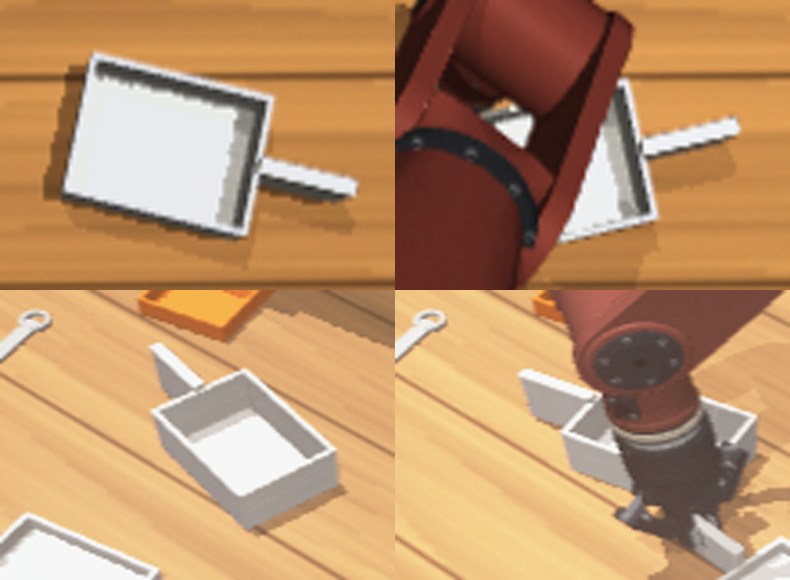

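I bumped the deep pan: the gripper clipped its corner on the diagonal and turned it roughly 20–25°. The next move leads away from it, so I'll insert the drip pan first and then put the deep pan back using its original pose from the first pictures.

Run:
```python
from h import *
for d,s in ((70,110),(0,60)):
    c=np.array([*HEAD])-d*u(HY)[:2]
    p,R=gp(c,HY); move_l(p,R,speed=s); o=get_obs(); print(o["t"],o["tcp_pos"],p,o["wrist_force"],o["grip_width"])
im=get_image("wrist"); cv2.imwrite("pics/p3w.png",im[:,:,::-1])
im=get_image("top"); cv2.imwrite("pics/p3t.png",im[:,:,::-1]); crop(im[:,:,::-1],170,130,130,80,6,"pics/p3tc.png")
im=get_image("scene"); cv2.imwrite("pics/p3s.png",im[:,:,::-1])
print(get_obs()["t"])
```

```text
12.2167 [467.62  20.65  23.67] [467.7153976324935, 20.308166635721616, 23.708639866277835] [-0.57  1.35  0.75] 11.633231247093851
13.5333 [474.57  90.29  23.68] [474.66778011454824, 89.96205653300746, 23.708639866277835] [0.26 1.65 0.77] 11.30645387176009
13.6833
```

View pics/p3t.png

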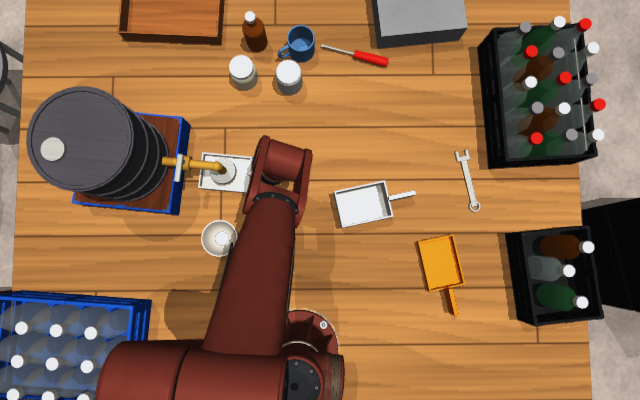

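View pics/p3s.png

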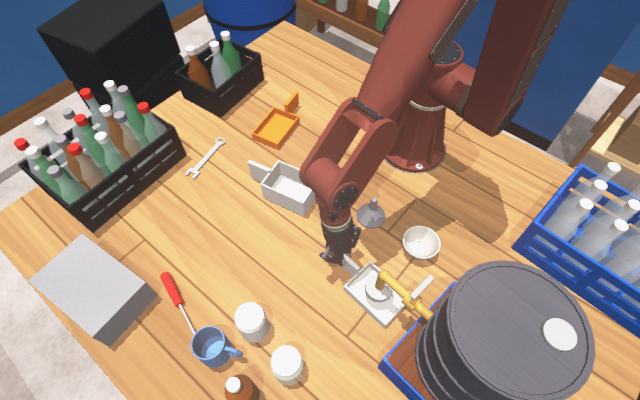

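View pics/p3tc.png

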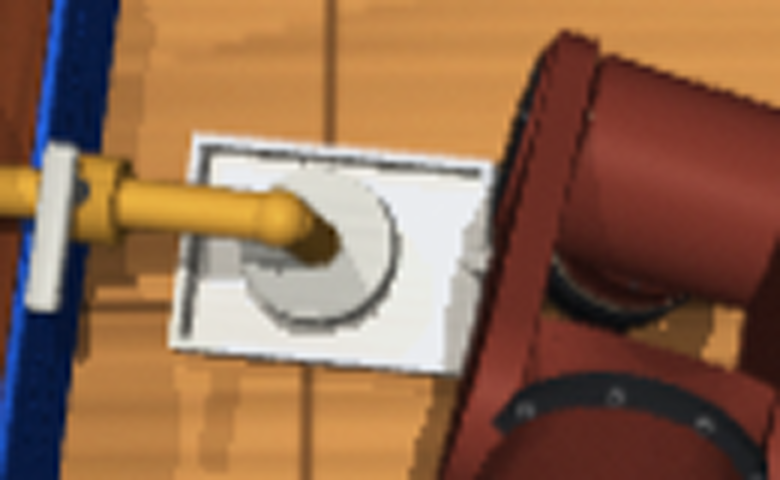

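The pan is under the head. Releasing and backing straight out along the handle, then checking both pans.

Run:
```python
from h import *
grip(45); 
p,R=gp(np.array([*HEAD])-75*u(HY)[:2],HY); move_l(p,R,speed=150)
p[2]+=170; move_l(p,R,speed=250)
o=get_obs(); print(o["t"],o["tcp_pos"])
im=get_image("top"); cv2.imwrite("pics/p4t.png",im[:,:,::-1])
im=get_image("scene"); cv2.imwrite("pics/p4s.png",im[:,:,::-1])
im=get_image("wrist"); cv2.imwrite("pics/p4w.png",im[:,:,::-1])
import json; json.dump({k:list(map(float,o[k])) for k in ("tcp_pos","ee_rot")},open("w4.json","w"))
im=cv2.imread("pics/p4t.png");crop(im,170,130,130,80,6,"pics/p4tc.png")
```

```text
15.5833 [466.04  16.02 192.27]
```

View pics/p4t.png

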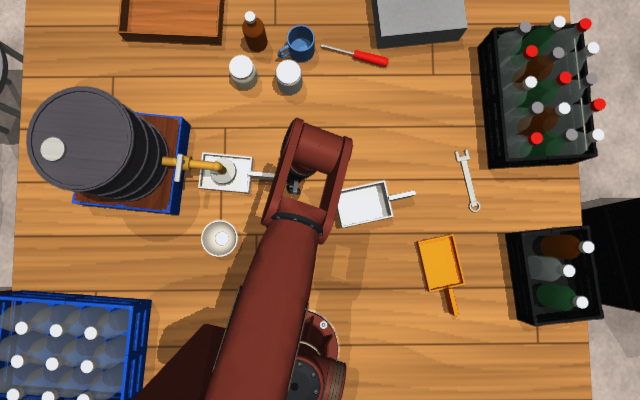

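View pics/p4w.png

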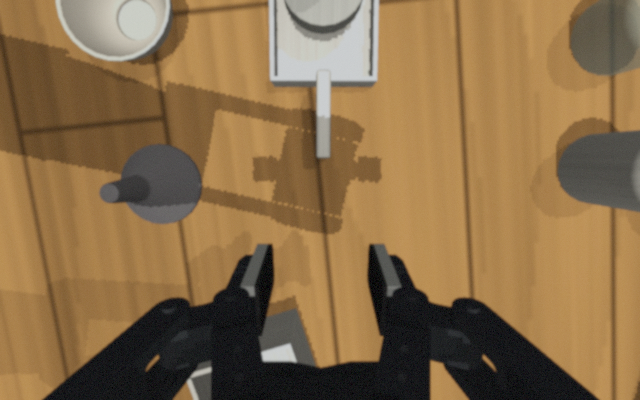

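View pics/p4s.png

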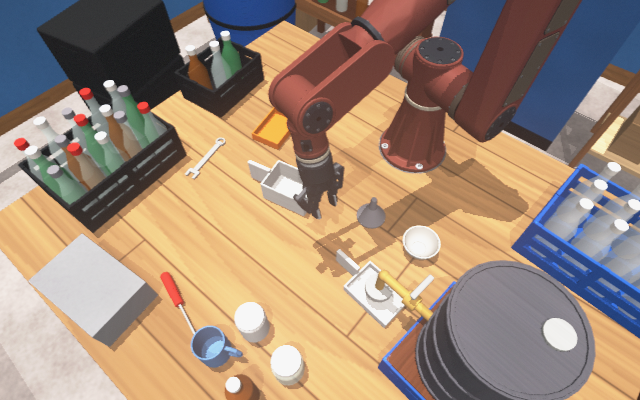

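The drip pan sits under the head with its handle straight out. Next I'll measure the deep pan before and after, from rim corners at high zoom.

Run:
```python
import cv2,numpy as np
r=lambda n,x,y,w,h,s:cv2.resize(cv2.imread("pics/"+n)[y:y+h,x:x+w],None,fx=s,fy=s,interpolation=cv2.INTER_CUBIC)
cv2.imwrite("pics/d0.png",r("top0.png",325,165,100,65,8))
cv2.imwrite("pics/d1.png",r("p3t.png",325,165,100,65,8))
cv2.imwrite("pics/e0.png",r("scene0.png",240,145,80,75,8))
cv2.imwrite("pics/e1.png",r("p3s.png",240,145,80,75,8))
```

```text
(no output)
```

View pics/d0.png

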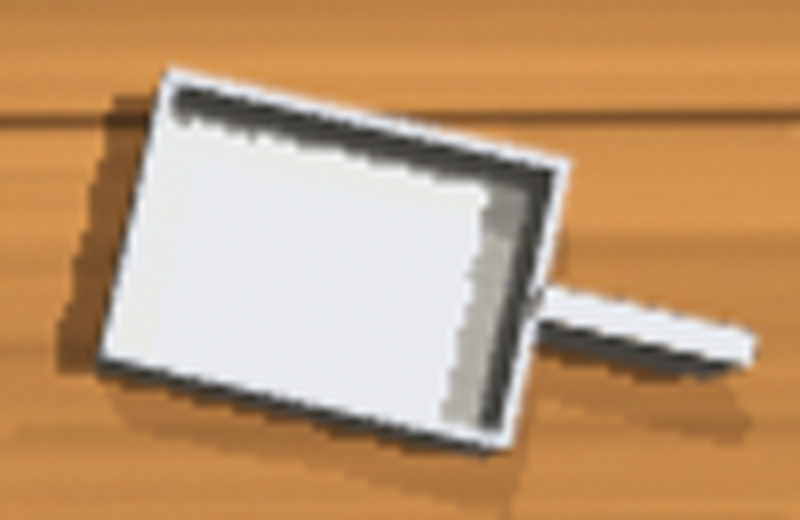

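View pics/d1.png

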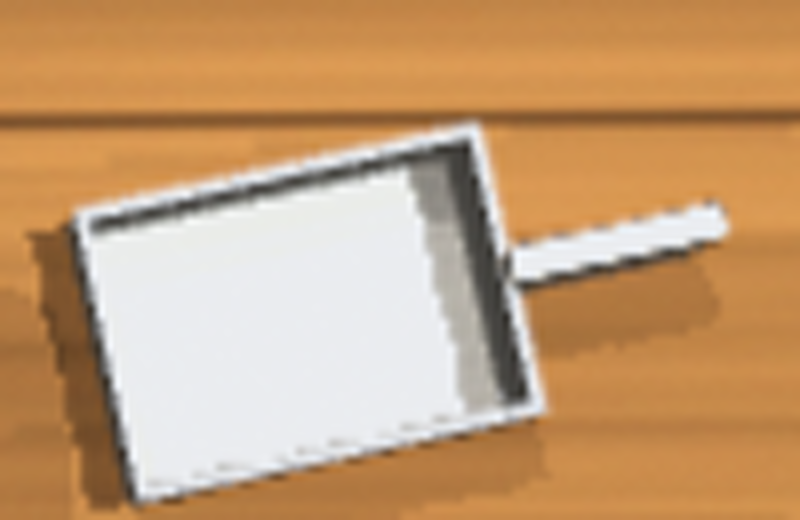

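View pics/e0.png

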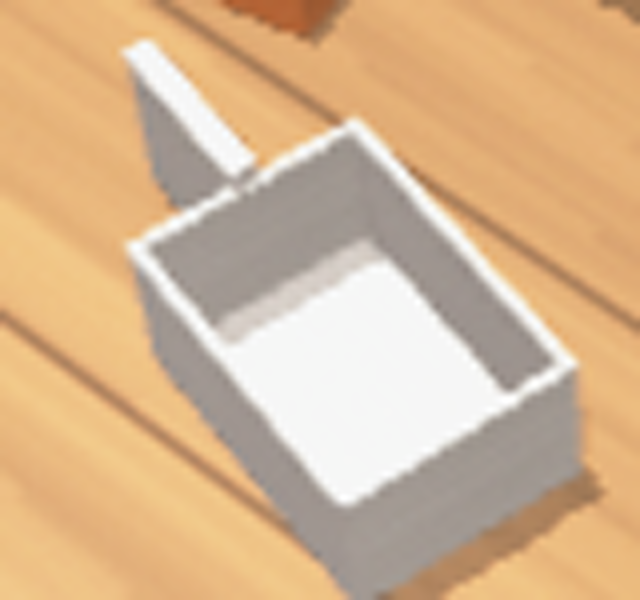

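View pics/e1.png

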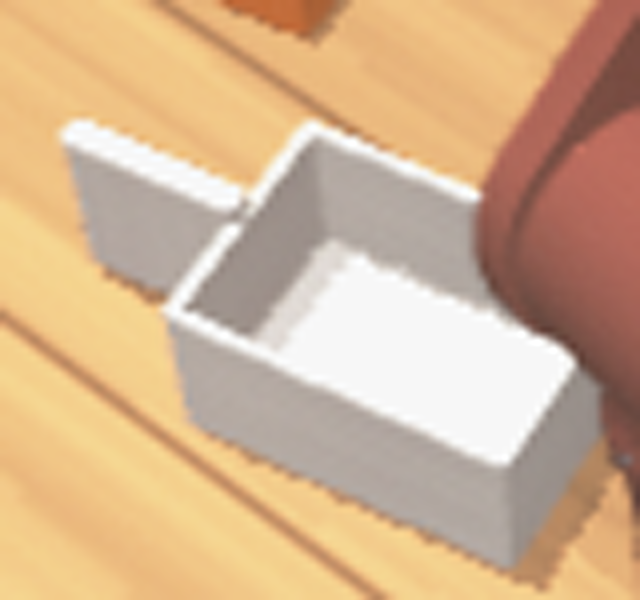

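```bash
cat > fit.py <<'E'
from h import *
from scipy.optimize import least_squares
T=cam("top");S=cam("scene")
def fit(obs,H=70,x0=(410,-187,90)):
    L={"TL":(70,-50,H),"TR":(-70,-50,H),"BR":(-70,50,H),"BL":(70,50,H),"h":(-142,0,80 if H==70 else 60)}
    def w(q,l): return np.array([q[0],q[1],0])+l[0]*u(q[2])+l[1]*u(q[2]+90)+[0,0,l[2]]
    f=lambda q:np.hstack([proj(C,w(q,L[n]))-uv for C,n,uv in obs])
    r=least_squares(f,x0); return r.x,f(r.x).reshape(-1,2)
def P(C,off,s,d): return [(C,n,(np.array(c)+.5)/s-.5+off) for n,c in d.items()]
E
python3 - <<'E'
from fit import *
t0=P(T,(325,165),8,dict(TL=(168,70),TR=(570,158),BR=(508,450),BL=(100,362),h=(755,348)))
t1=P(T,(325,165),8,dict(TL=(75,212),TR=(478,125),BR=(545,410),BL=(135,503),h=(725,217)))
s0=P(S,(240,145),8,dict(BR=(355,120),TR=(132,245),TL=(345,505),BL=(577,362),h=(137,50)))
s1=P(S,(240,145),8,dict(BR=(312,123),TR=(170,308),TL=(510,465),h=(70,130)))
for o in (t0,s0,t0+s0,t1,s1,t1+s1):
    q,r=fit(o); print(q,np.abs(r).max());
E
```

```text
[ 409.26 -184.11   77.05] 0.46898141750375544
[ 408.58 -183.07   77.01] 0.7405155384089426
[ 408.91 -183.65   77.04] 0.7597942240211637
[ 391.68 -174.45  101.98] 0.3503667481035677
[ 389.59 -173.02  102.35] 0.7070175210464811
[ 390.86 -173.82  102.1 ] 0.756760774375266
```

The deep pan moved from (408.9,-183.6,77.0°) to (390.9,-173.8,102.1°), and the two views agree to about 1–2 mm. I'll pinch its fin and slide it back.

Run:
```python
import h
from h import *
h.TAU=0; h.GZ=62
A=(390.9,-173.8);a=102.1;B=(408.9,-183.65);b=77.05
p,R=gp(A,a,110); goto(p,R)
o=get_obs(); im=get_image("wrist"); cv2.imwrite("pics/q0.png",im[:,:,::-1])
p,R=gp(A,a); print(p,o["t"],o["tcp_pos"])
```

```text
[416.0542275484586, -291.13398841103276, 43.3] 16.9167 [ 416.18 -290.36  153.  ]
```

View pics/q0.png

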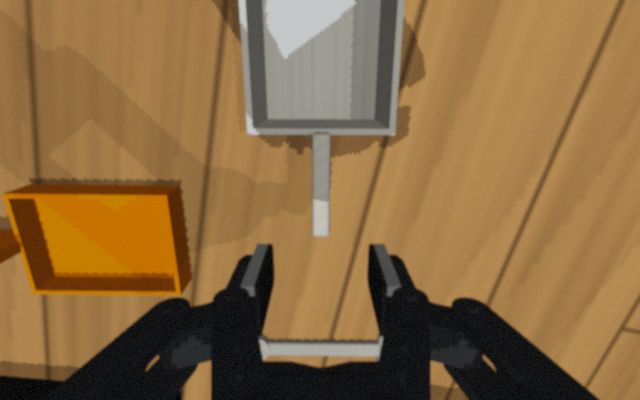

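Fin centred at column 320, and the orange pan (right edge about column 190) is clear of the fingers. Gripping and sliding back.

Run:
```python
import h
from h import *
h.TAU=0; h.GZ=62
A=np.array((390.9,-173.8));a=102.1;B=np.array((408.9,-183.65));b=77.05
p,R=gp(A,a); move_l(p,R,speed=120)
grip(5,40); o=get_obs(); print(o["t"],o["tcp_pos"],o["grip_width"],o["wrist_force"])
for s in (.33,.67,1.):
    p,R=gp(A+s*(B-A),a+s*(b-a)); move_l(p,R,speed=40)
wait(.3); o=get_obs(); print(o["t"],o["tcp_pos"],p,o["ee_rot"],o["wrist_force"])
im=get_image("top"); cv2.imwrite("pics/q1t.png",im[:,:,::-1])
im=get_image("scene"); cv2.imwrite("pics/q1s.png",im[:,:,::-1])
r=lambda n,x,y,w,h,s:cv2.resize(cv2.imread("pics/"+n)[y:y+h,x:x+w],None,fx=s,fy=s,interpolation=cv2.INTER_CUBIC)
cv2.imwrite("pics/d2.png",r("q1t.png",325,165,100,65,8))
cv2.imwrite("pics/e2.png",r("q1s.png",240,145,80,75,8))
```

```text
18.425 [ 416.65 -291.69   44.16] 11.381479156600294 [0.58 0.04 3.15]
20.075 [ 382.88 -301.72   44.16] [382.00791953896646, -300.59792006905167, 43.3] [179.89  -0.1  -12.88] [ 1.27 -1.46  4.68]
```

View pics/d2.png

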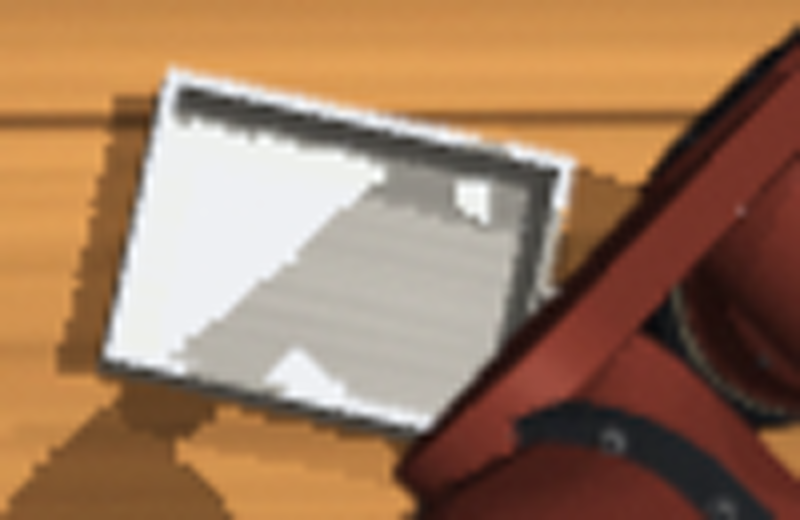

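View pics/e2.png

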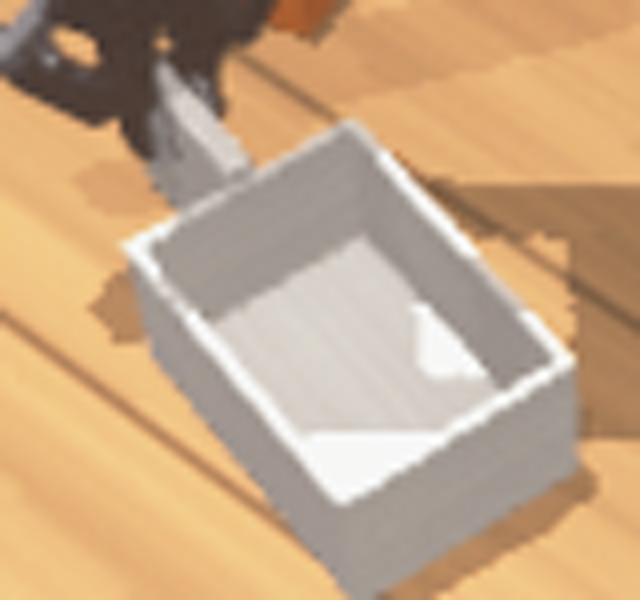

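It matches the original to within about 0.5 px, or roughly 1.3 mm in -y, which is the same as the TCP's tracking error. I'll nudge it by that amount, release, back out and re-measure.

Run:
```python
import h
from h import *
h.TAU=0; h.GZ=62
B=np.array((408.9,-183.65));b=77.05
p,R=gp(B,b); q=[p[0]-.2,p[1]+1.2,p[2]]; move_l(q,R,speed=20); wait(.2); o=get_obs(); print(o["t"],o["tcp_pos"],o["wrist_force"])
grip(38); o=get_obs(); print(o["tcp_pos"],o["wrist_force"])
v=u(b); q=[p[0]-50*v[0],p[1]-50*v[1],p[2]]; move_l(q,R,speed=120)
q[2]+=180; move_l(q,R,speed=250)
# swing clear
j=get_obs()["joint_pos"]; j=list(j); j[0]-=30; move_j(j)
print(get_obs()["t"])
wait(.2)
for c,n in (("top","q2t"),("scene","q2s")): cv2.imwrite(f"pics/{n}.png",get_image(c)[:,:,::-1])
print(get_obs()["t"])
r=lambda n,x,y,w,h,s:cv2.resize(cv2.imread("pics/"+n)[y:y+h,x:x+w],None,fx=s,fy=s,interpolation=cv2.INTER_CUBIC)
cv2.imwrite("pics/d3.png",r("q2t.png",325,165,100,65,8))
cv2.imwrite("pics/e3.png",r("q2s.png",240,145,80,75,8))
cv2.imwrite("pics/f3.png",r("q2t.png",185,135,100,65,8))
cv2.imwrite("pics/g3.png",r("q2s.png",325,240,100,90,6))
```

```text
20.625 [ 382.79 -300.97   44.18] [ 1.21 -5.04  5.84]
[ 380.76 -298.09   42.18] [ 0.02  0.53 -0.18]
23.4667
23.7667
```

View pics/q2t.png

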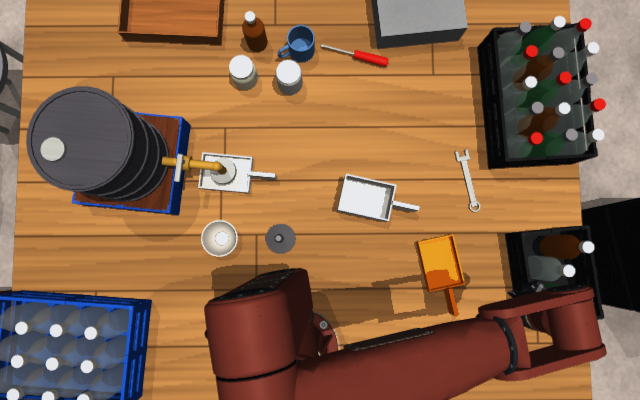

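View pics/d3.png

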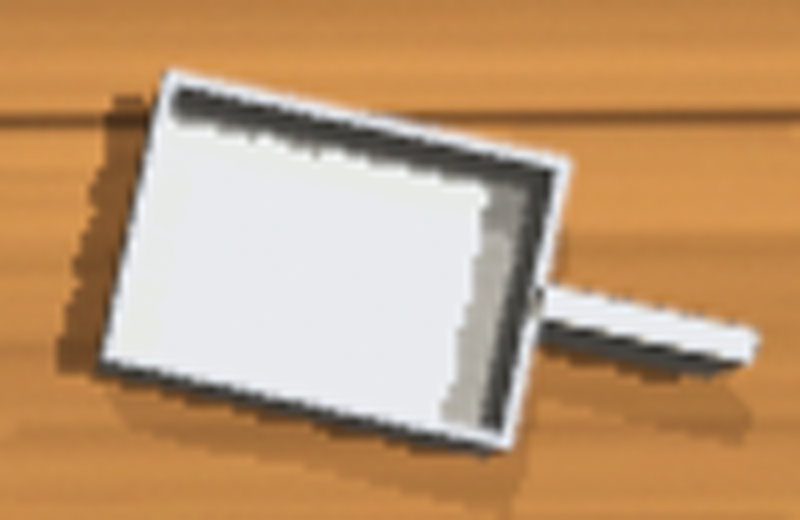

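View pics/e3.png

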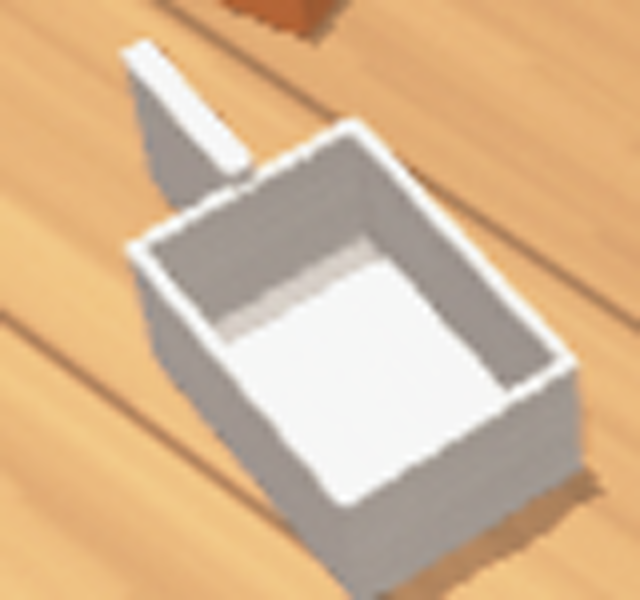

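View pics/f3.png

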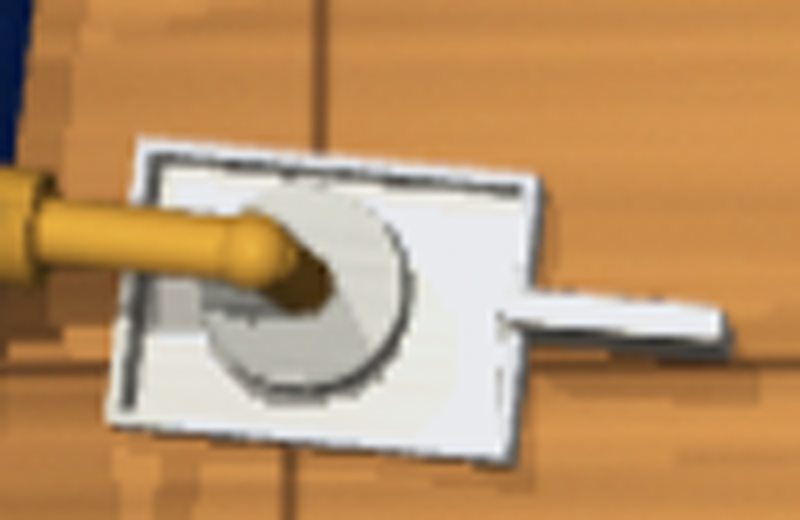

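View pics/g3.png

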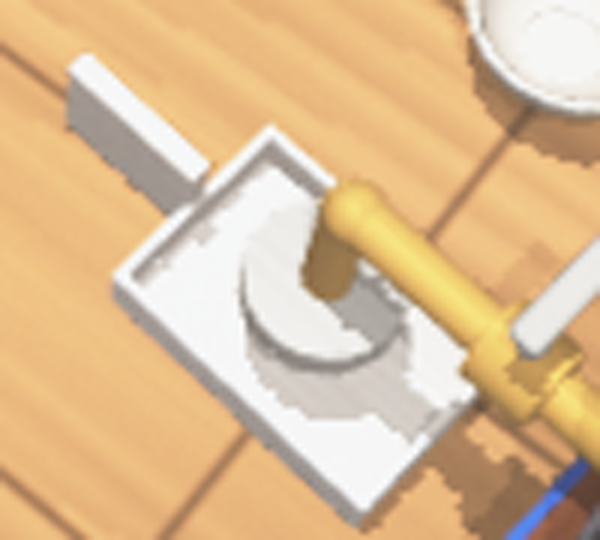

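Deep pan is visually back in place. Now fitting the final drip pan pose.

```bash
python3 - <<'E'
from fit import *
t=P(T,(185,135),8,dict(TL=(137,138),TR=(543,175),BR=(512,466),BL=(105,425),h=(724,325)))
s=P(S,(325,240),6,dict(BR=(271,125),TR=(114,283),TL=(360,518),h=(78,63)))
for o in (t,s,t+s): q,r=fit(o,28,(486,205,84)); print(q,np.abs(r).max())
t3=P(T,(325,165),8,dict(TL=(168,71),TR=(571,158),BR=(510,450),BL=(100,364),h=(757,348)))
s3=P(S,(240,145),8,dict(BR=(353,120),TR=(130,247),TL=(345,505),BL=(577,360),h=(135,48)))
print(fit(t3+s3)[0])
E
python3 - <<'E'
import cv2,numpy as np
for n,m,b in (("top0","q2t",(335,170,90,58)),("scene0","q2s",(250,145,68,78))):
    x,y,w,h=b; A=cv2.imread(f"pics/{n}.png",0)[y:y+h,x:x+w].astype(np.float32);B=cv2.imread(f"pics/{m}.png",0)[y:y+h,x:x+w].astype(np.float32)
    M=np.eye(2,3,dtype=np.float32); print(cv2.findTransformECC(A,B,M,cv2.MOTION_EUCLIDEAN,(3,200,1e-6)))
E
```

```text
[485.61 204.43  84.24] 0.587984165657474
[487.62 207.41  83.92] 0.8332266576629763
[486.41 205.85  84.21] 1.1397659943630174
[ 408.77 -184.02   77.25]
(0.9945671539771023, array([[ 0.99997836,  0.00657797, -0.04946898],
       [-0.00657797,  0.99997836,  0.31320298]], dtype=float32))
(0.9909382503339264, array([[ 0.99999064,  0.00432341, -0.21411791],
       [-0.00432341,  0.99999064,  0.04448105]], dtype=float32))
```

Run:
```python
from h import *
o=get_obs(); print(o["t"],o["tcp_pos"],o["wrist_force"]); sign_off()
```

```text
23.7667 [ 147.53 -486.18  221.65] [-0.02  0.12 -0.49]
the job is handed in; nothing more can be done
```

The drip pan is centred under the filling head and the job is handed in, but I knocked the deep pan along the way and had to put it back.

- **Drip pan:** I pinched it by the fin, slid it flat along the table, pushed it in along the filler's axis and released it. The last fit from two cameras puts it at (486.4, 205.9), yaw 84.2°. I measured the head at (486.2, 205.5), with its axis at 84.3°. Taken singly, the two cameras differ by about 3 mm on the pan's position. The wrist force readings stayed at a few newtons, and I saw no contact with the filler.
- **Deep pan:** On the diagonal slide the gripper clipped it and moved it about 20 mm, turning it about 25°. I slid it back by its own fin. The final check puts it within about 1 mm and 0.4° of where it started. So it did not stay untouched, which could count against the job if any disturbance at all is judged.
- **At hand-in:** The job took 23.8 s on the robot's clock, and the arm was clear of everything.

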